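# Bring the book stand's sliding fence up to an old book and clamp it

## Task

Lift the round weight off the book stand and stand it upright on the bench, clear of the stand. Then loosen the fence's clamp knob (anticlockwise), slide the fence gently up to the old book until it just meets the book's spine without shoving the book, and turn the knob back until the fence is fully clamped. Leave the brush pot, the jar and the card box where they are.

Things in the scene. Friction and masses are not known exactly. Their poses are not given: they have to be found in the camera images.
- cradle: Book stand, fixed to the bench: a plywood board 270 mm (its x, from -150 to +120) by 400 mm (its y, from -200 to +200), 20 mm thick, with a grey felt top. Origin at bench height; its front (-x) faces the robot. An aluminium rail 32 mm wide and 18 mm high runs along its y on top of the board at x = -105 mm.
- fence: Aluminium carriage carrying a low wooden fence; slides along the stand's +y towards the book (220 mm) when unclamped. Origin on the board's top (20 mm over the bench) under the carriage's middle; axes as the stand's. Carriage 58 mm (x) by 62 (y) by 67 high, its top slopes 38 degrees, facing away from the book. Fence plate x 22 to 167, y 25 to 35.5, z 2 to 48 mm; its cork face looks to +y.
- fence_face (a point): Middle of the cork face of the fence, the face that comes up to the book; axes as the stand's (y points out of the face towards the book).
- knob (a joint): Angle of the fence's clamp knob (rad): 0 is fully tight, grows anticlockwise seen from above its top, stop at 1.7. The clamp bites below about 0.5 and the fence is free above 0.6.
- knob_grip (a point): Grip point of the black clamp knob on the carriage's sloping top. z: the knob's axis, pointing out of it, tilted 38 degrees from vertical towards the stand's -y, away from the book; x: along the grip bar, turning with the knob (at 0 it is the stand's x). Bar 62 mm long, 14 wide, 34 high; the point is on the axis, 12 mm below the bar's top; 21 mm below the point is a disc 50 mm across.
- book: Old book lying flat on the stand, parallel to it, cream vellum with three lines across the cover: 160 mm (x) by 100 mm (y) by 50 mm thick, about 1 kg, loose. Origin at the centre of its underside; its spine is the face at y = -50 mm, towards the fence.
- weight: Round dark steel weight, 64 mm across and 36 mm high, standing on the stand between the fence and the book, about 0.65 kg. Origin at the centre of its underside. On top a wooden bar handle along its x: 62 mm long, 14 mm wide, from 56 to 76 mm above the origin, on two posts 40 mm apart.
- pot: White square brush pot, 85 mm wide and 100 mm high, brushes stand out of it up to 190 mm above the bench. Origin at the centre of its underside. Leave alone.
- jar: Glass jar with a metal lid, 72 mm across, 80 mm high. Origin at the centre of its underside. Leave alone.
- box: Closed card box, 100 mm (x) by 75 mm (y) by 50 mm high. Origin at the centre of its underside. Leave alone.
Things that resemble listed ones, but are neither listed nor needed, are in the scene too. There is more than one size of the weight; the job needs the middle-sized.

How it is judged:
By the outcome, as a careful person would: the job done as asked, in the order asked, and still so for the second after the job is handed in, with the robot touching nothing.
It also fails if it takes over 67 s, if anything falls off the work surface, if the arm or the gripper's body presses on something with over 40 N, if the wrist force passes 120 N, or if a joint passes its speed limit or range.

## Robot

A 6-joint arm with a two-finger parallel gripper is mounted at the origin on the work surface. World frame = base frame: x ahead of the robot, y to its left, z up, the work surface at z = 0. Lengths are in m, angles in rad, forces in N, time in s.
With the tool pointing down it reaches from about 0.325 to 0.9 m from the base axis. Payload 6.1 kg.
Tool frame: the origin (TCP) lies at the very end of the fingers, on their centre line; the grasp point (between the pads) lies 19 mm behind it; z points along the fingers, y is the line along which they close (so a half turn about z gives the same grasp; the last joint's range is limited). The gripper opens to 87 mm and grips with 3 to 60 N. Pads are 19 mm wide; open, the fingers measure 117 mm over their backs; the gripper's body (75 mm by 190 mm) begins 51 mm behind the grasp point.
Start: joints at [1.046, 0.22, 1.526, -0, 1.395, -0.126], TCP at [0.243, 0.576, 0.223] pointing down, gripper open.
Joint ranges: [-2.98, 2.98], [-0.91, 2.08], [0.09, 2.57], [-1.24, 4.39], [0.2, 2.65], [-2.68, 2.68]. Speed limits (rad/s): [2.57, 2.57, 3.01, 3.14, 3.14, 3.14].

## Interface

Orientations are given as a unit quaternion [x, y, z, w].
In Python, from station import env gives the robot as it stands.
- The arm moves only by the tool apply_moves, never from a script. Its argument "targets" is a list that holds one entry, the list of rows, each a list of 6 numbers: the shift along the tool's x, y, z each as a share of 0.03 m, from -1 to 1, then the turn, a rotation vector about the tool's x, y, z each as a share of 0.12 rad, from -1 to 1. A call has 1 to 10 rows; each row shifts and turns the commanded pose from where the row before left it, along the tool's axes as they then stand; what a row does not reach is not made up. A row lasts 1/10 s, in which the tool goes at most 50 mm and 8.59 degrees, less where a joint would pass 70% of its speed; a pose out of reach is approached as far as the arm can. A call with a number of a shift or a turn outside -1 to 1 is refused whole. A call with a gripper value outside its range is refused whole. "fingers" is the opening, from 0 (shut) to 1 (fully open), set as the call begins (left out, the last holds). The fingers move at their own pace and stop on an object; "force" is the grip in N (left out, the last holds). Time passes only in rows, so rows that do not move let the fingers close. It gives the time, the measured TCP pose, the force, the opening and the grip force at its end, in the units of the state.
- env.get_obs(): the state, without advancing time (a new reading comes with each control period).
- env.read_camera(name): name is "scene" or "top"; returns (picture, depth): 420x560x3 uint8, red, green, blue; 420x560 float32, m along the optical axis (not along the pixel's ray), 0 where there is no reading.
- env.camera_params(name): a dict with "vfov" (degrees; the focal length in pixels is half the picture's height over the tangent of half this angle, whatever the lens; pixels are square), "cx", "cy" (the principal point, pixels), "dist_coeffs" ([k1, k2, p1, p2, k3] as OpenCV has them; the pictures are not rectified), "R" (3x3) and "t" (3): a world point X has camera coordinates R X + t. Camera axes: x right, y down, z forward; pixel columns grow to the right and rows downward; lengths in m; the calibration is good to about 2 mm. A picture is of the moment at which its call begins. camera_params takes no time and is no camera call.
- env.sign_off(): hands the job in; it is judged then, once.
The state is a dict: "time_s": time; "q": joint angles; "qd": joint speeds; "tau": joint torques, N m; "tcp_pos": TCP position; "ee_rot": TCP orientation; "force": force on the tool from outside, world axes, zero at the start; "ft_torque": the same for the moment, N m; "width": finger opening in m; "gripper_force": force on a finger pad.
Only numpy, scipy, OpenCV 4.12 (cv2) and the standard library are available. Lean on these libraries where they do the work, as an engineer would, in place of code of your own. Each camera call takes 0.05 s, during which the arm holds its last target. There are 200 camera calls.

## Working session

There is one attempt and no reset: what is moved stays moved. The work goes in short steps, Python scripts to look and compute and a tool call to move; the robot and the scene stay as the last step left them, time stands still between calls to the robot, and variables do not carry over. Pictures are saved under pics/ and viewed, at most 11 in all, crops included, and the job is handed in when it is done.

Besides the shell and the picture viewer there is one more tool, called after "Request:" as name(argument=value, ...), one argument or row to a line, values as JSON. apply_moves: Moves the arm, as the interface text tells. Its arguments: {"type":"object","properties":{"targets":{"type":"array","items":{"type":"array","items":{"type":"array","items":{"type":"number","minimum":-1,"maximum":1}}}},"fingers":{"type":"number"},"force":{"type":"number"}},"required":["targets"]}

```bash
mkdir -p pics; ls; cat > h.py <<'E'
import numpy as np,cv2
from station import env
def K(n):
    p=env.camera_params(n); f=210/np.tan(np.radians(p['vfov'])/2)
    return np.array([[f,0,p['cx']],[0,f,p['cy']],[0,0,1]]),np.array(p['dist_coeffs'],float),np.array(p['R']),np.array(p['t'])
def ray(n,uv):
    k,d,R,t=K(n); q=cv2.undistortPoints(np.array(uv,float).reshape(-1,1,2),k,d).reshape(-1,2)
    return np.c_[q,np.ones(len(q))]@R, -R.T@t
def atz(n,uv,z):
    r,c=ray(n,uv); return c+r*((np.asarray(z)-c[2])/r[:,2])[:,None]
def atd(n,uv,dep):
    r,c=ray(n,uv); return c+r*np.array([dep[int(round(v)),int(round(u))] for u,v in uv])[:,None]
def proj(n,X):
    k,d,R,t=K(n); return cv2.projectPoints(np.array(X,float).reshape(-1,1,3),cv2.Rodrigues(R)[0],t,k,d)[0].reshape(-1,2)
def load(n,tag): return cv2.imread(f'pics/{tag}.png'),np.load(f'pics/{tag}.npy')
def snap(n,tag):
    im,d=env.read_camera(n); cv2.imwrite(f'pics/{tag}.png',im[:,:,::-1]); np.save(f'pics/{tag}.npy',d); return im,d
E
python3 - <<'E'
from h import *
for n in('scene','top'):
    snap(n,n+'0'); k,d,R,t=K(n); print(n,k[0,0],k[:2,2],d,(-R.T@t).round(3),R.round(2).tolist())
print(env.get_obs())
a=cv2.imread('pics/top0.png');cv2.imwrite('pics/top0b.png',cv2.resize(a,(800,600),interpolation=cv2.INTER_CUBIC))
E
```

```text
pics
scene 417.7186394594124 [284.45209833 213.04596543] [-0.02569155  0.          0.          0.          0.        ] [ 1.387 -0.141  0.71 ] [[0.16, 0.99, 0.01], [0.62, -0.09, -0.78], [-0.77, 0.13, -0.63]]
top 447.03235768007124 [270.43118969 205.59687997] [-0.12684923  0.          0.          0.          0.        ] [0.38  0.009 1.283] [[-0.05, -1.0, 0.0], [-0.98, 0.05, -0.21], [0.21, -0.02, -0.98]]
{'time_s': 0.1, 'q': array([ 1.04592275e+00,  2.21138995e-01,  1.52746284e+00, -4.94059046e-06,
        1.39472603e+00, -1.26094909e-01]), 'qd': array([-1.10801182e-03, -1.33116983e-03, -1.09949253e-03, -3.00326554e-04,
        1.37964260e-07,  8.31044184e-04]), 'tau': array([ 7.90686154e-04, -4.95944381e+01, -3.88520372e+01,  7.01547065e-02,
        5.15472796e-02, -5.17275225e-05]), 'tcp_pos': array([0.24240729, 0.57547885, 0.22156971]), 'ee_rot': array([ 1.98070300e-01,  9.80187433e-01, -8.22830412e-04, -2.75128144e-04]), 'force': array([ 0.43878226, -0.46584454, -0.38424446]), 'ft_torque': array([ 0.0503567 ,  0.03460771, -0.03733725]), 'gripper_force': 0.0, 'width': 0.08697599100290422}
```

View pics/top0b.png

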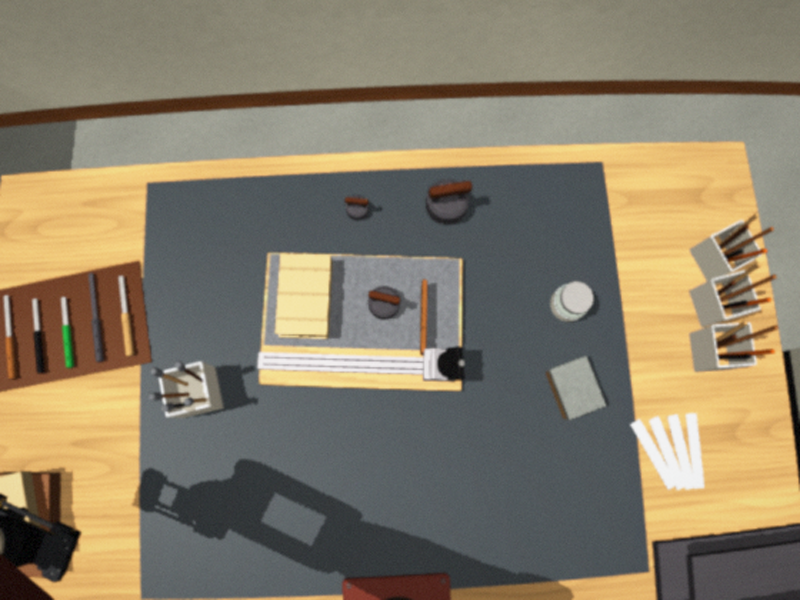

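View pics/scene0.png

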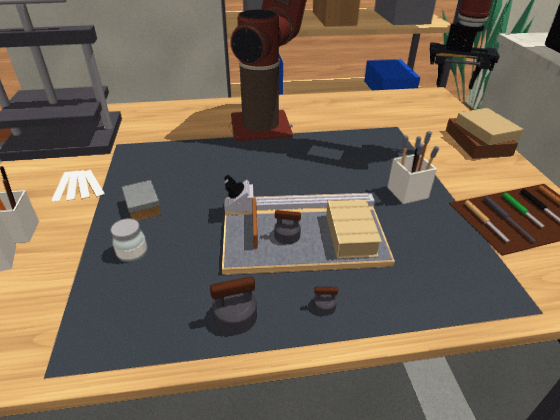

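Candidates for the weight, in top-picture pixels (800-wide view): middle-sized on the stand (384,302), large behind (448,200), small behind (357,207). I choose the one on the stand. The fence is at (425,315), the knob at (452,363), the book at (303,296). Next is a close crop.

```bash
python3 - <<'E'
from h import *
a,d=load('top','top0')
c=a[170:280,178:338];cv2.imwrite('pics/c1.png',cv2.resize(c,(800,550),interpolation=cv2.INTER_CUBIC))
a,d=load('scene','scene0')
c=a[165:285,210:400];cv2.imwrite('pics/c2.png',cv2.resize(c,(798,504),interpolation=cv2.INTER_CUBIC))
E
```

```text
(no output)
```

View pics/c1.png

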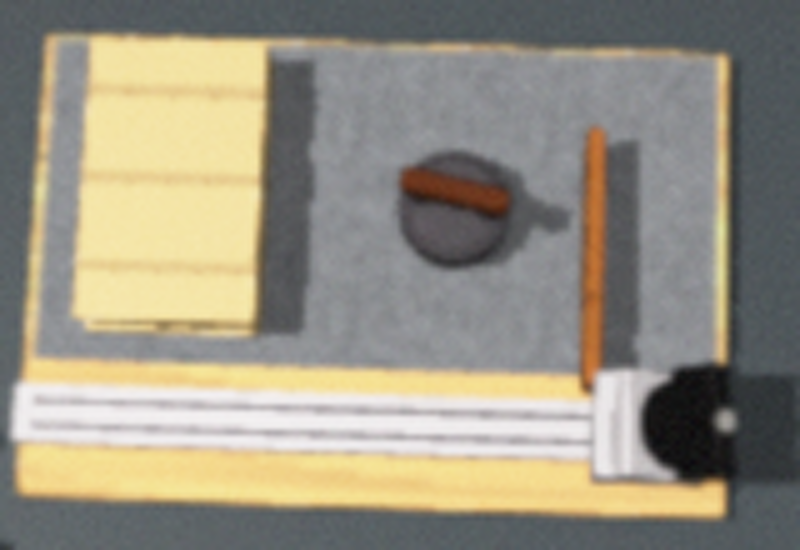

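View pics/c2.png

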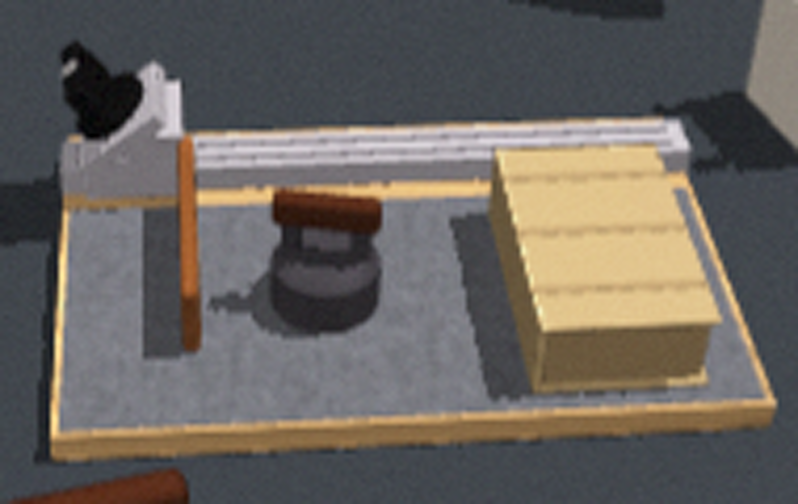

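The chosen weight, on the stand between fence and book, is clear: in the crop, the handle runs (402,180)–(510,202). The fence's top runs (597,128)–(593,385). The book's cover corners are (90,42), (268,45), (257,330) and (75,318). The black knob is at about (690,420).

```bash
cat >> h.py <<'E'
def c1(p): p=np.array(p,float); return (p+.5)/5-.5+[178,170]
def c2(p): p=np.array(p,float); return (p+.5)/4.2-.5+[210,165]
E
python3 - <<'E'
from h import *
np.set_printoptions(precision=4,suppress=True)
def sh(t,n,p,z): 
    X=atz(n,p,z);print(t,n);print(X);return X
b=sh('board','top',c1([(48,36),(730,55),(726,517),(18,493)]),.02)
print(np.linalg.norm(b[1]-b[0]),np.linalg.norm(b[2]-b[1]),np.linalg.norm(b[3]-b[2]))
sh('board','scene',c2([(50,433),(775,405)]),.02)
h=sh('handle','top',c1([(404,180),(508,202)]),.09);print(h.mean(0),np.linalg.norm(h[1]-h[0]),np.degrees(np.arctan2(*(h[0]-h[1])[[1,0]])))
h=sh('handle','scene',c2([(275,210),(380,217)]),.086);print(h.mean(0),np.linalg.norm(h[1]-h[0]))
sh('disc','top',c1([(457,208)]),.056)
sh('book','top',c1([(90,42),(268,45),(257,330),(75,318)]),.07)
sh('book','scene',c2([(497,150),(660,150),(718,322),(540,330)]),.07)
sh('bookbase spine front','scene',c2([(537,390)]),.02)
sh('fence','top',c1([(607,128),(585,128),(604,385),(582,385)]),.068)
sh('fence','scene',c2([(184,296),(199,292),(180,140),(194,140)]),.068)
for n in('top','scene'):
  a,d=load(n,n+'0'); u0=c1((690,420)) if n=='top' else c2((100,90)); u0=u0.round().astype(int)
  g=a.max(2)<45; m=np.zeros_like(g);m[u0[1]-16:u0[1]+17,u0[0]-16:u0[0]+17]=1;m&=g&(d>0)
  v,u=np.nonzero(m);P=atd(n,np.c_[u,v],d);P=P[P[:,2]>.06];print(n,len(P),P.min(0),P.max(0))
  np.save(f'pics/knob_{n}.npy',P)
E
```

```text
board top
[[ 0.7506  0.2301  0.02  ]
 [ 0.7192 -0.1698  0.02  ]
 [ 0.4509 -0.1477  0.02  ]
 [ 0.4837  0.2506  0.02  ]]
0.40117206186915816 0.26919426545964464 0.39961294930582747
board scene
[[ 0.7177 -0.1697  0.02  ]
 [ 0.7533  0.2265  0.02  ]]
handle top
[[ 0.6385  0.0237  0.09  ]
 [ 0.6234 -0.0324  0.09  ]]
[ 0.631  -0.0044  0.09  ] 0.05804650918728882 74.97412952928283
handle scene
[[ 0.6264 -0.0347  0.086 ]
 [ 0.6407  0.0229  0.086 ]]
[ 0.6335 -0.0059  0.086 ] 0.059334074037007176
disc top
[[ 0.6283 -0.0049  0.056 ]]
book top
[[0.7312 0.1975 0.07  ]
 [0.7243 0.097  0.07  ]
 [0.5628 0.1082 0.07  ]
 [0.5742 0.2082 0.07  ]]
book scene
[[0.5683 0.1092 0.07  ]
 [0.5819 0.2077 0.07  ]
 [0.7348 0.1916 0.07  ]
 [0.7273 0.0945 0.07  ]]
bookbase spine front scene
[[0.7231 0.0988 0.02  ]]
fence top
[[ 0.6674 -0.0908  0.068 ]
 [ 0.668  -0.0785  0.068 ]
 [ 0.5234 -0.0801  0.068 ]
 [ 0.524  -0.068   0.068 ]]
fence scene
[[ 0.6714 -0.0912  0.068 ]
 [ 0.6693 -0.0827  0.068 ]
 [ 0.5294 -0.0797  0.068 ]
 [ 0.5306 -0.0712  0.068 ]]
top 298 [ 0.4671 -0.1436  0.0791] [ 0.5253 -0.0996  0.1124]
scene 255 [ 0.4701 -0.1469  0.0634] [ 0.5325 -0.1006  0.1091]
```

```bash
cat >> h.py <<'E'
psi=-np.radians(4.67); Rs=np.array([[np.cos(psi),-np.sin(psi),0],[np.sin(psi),np.cos(psi),0],[0,0,1]]); Os=np.array([.6161,.0396,0])
def S(X): return (np.asarray(X)-Os)@Rs
def W(X): return np.asarray(X)@Rs.T+Os
a38=np.radians(38)
RK=np.array([[1,0,0],[0,np.cos(a38),np.sin(a38)],[0,-np.sin(a38),np.cos(a38)]]).T # columns: knob x,y',z (z=(0,-s,c))
RK=np.c_[[1,0,0],[0,np.cos(a38),np.sin(a38)],[0,-np.sin(a38),np.cos(a38)]]
E
python3 - <<'E'
from h import *
np.set_printoptions(precision=4,suppress=True)
for t,X in dict(board=[[ 0.7506,0.2301,0.02],[0.7192,-0.1698,0.02],[0.4509,-0.1477,0.02],[0.4837,0.2506,0.02]],
 fence=[[ 0.6674,-0.0908,0.068],[0.668,-0.0785,0.068],[0.5234,-0.0801,0.068],[0.524,-0.068,0.068],[0.6714,-0.0912,0.068],[0.6693,-0.0827,0.068],[0.5294,-0.0797,0.068],[0.5306,-0.0712,0.068]],
 spine=[[0.7243,0.097,.07],[.5628,.1082,.07],[.5683,.1092,.07],[.7273,.0945,.07],[.7231,.0988,.02]],far=[[.7312,.1975,.07],[.5742,.2082,.07],[.5819,.2077,.07],[.7348,.1916,.07]],weight=[[.631,-.0044,.09],[.6335,-.0059,.086],[.6283,-.0049,.056]]).items(): print(t);print(S(X))
for n in('top','scene'):
  P=S(np.load(f'pics/knob_{n}.npy'));Q=P@RK
  s=Q[:,2];print(n,np.percentile(s,[1,10,50,90,99]),'x',np.percentile(Q[:,0],[1,50,99]),"y'",np.percentile(Q[:,1],[1,50,99]))
  m=s>np.percentile(s,99)-.006
  print('top face',m.sum(),Q[m].min(0),Q[m].max(0),Q[m].mean(0))
E
```

```text
board
[[ 0.1185  0.2008  0.02  ]
 [ 0.1198 -0.2003  0.02  ]
 [-0.1494 -0.2001  0.02  ]
 [-0.1491  0.1995  0.02  ]]
fence
[[ 0.0617 -0.1258  0.068 ]
 [ 0.0613 -0.1135  0.068 ]
 [-0.0826 -0.1268  0.068 ]
 [-0.083  -0.1147  0.068 ]
 [ 0.0658 -0.1259  0.068 ]
 [ 0.063  -0.1176  0.068 ]
 [-0.0767 -0.126   0.068 ]
 [-0.0762 -0.1174  0.068 ]]
spine
[[ 0.1032  0.066   0.07  ]
 [-0.0587  0.064   0.07  ]
 [-0.0533  0.0655  0.07  ]
 [ 0.1064  0.0638  0.07  ]
 [ 0.1018  0.0677  0.02  ]]
far
[[ 0.1019  0.1667  0.07  ]
 [-0.0555  0.1646  0.07  ]
 [-0.0478  0.1648  0.07  ]
 [ 0.1059  0.1612  0.07  ]]
weight
[[ 0.0184 -0.0426  0.09  ]
 [ 0.021  -0.0439  0.086 ]
 [ 0.0158 -0.0434  0.056 ]]
top [0.163  0.1659 0.181  0.1997 0.201 ] x [-0.1331 -0.1068 -0.0784] y' [-0.0893 -0.0767 -0.0594]
top face 73 [-0.134  -0.0922  0.195 ] [-0.0779 -0.0723  0.2016] [-0.1063 -0.0813  0.1987]
scene [0.1624 0.1655 0.178  0.1989 0.2004] x [-0.1305 -0.0902 -0.0704] y' [-0.1063 -0.0802 -0.0625]
top face 53 [-0.131  -0.0922  0.1947] [-0.0702 -0.0768  0.2011] [-0.0965 -0.0839  0.1986]
```

Request:
apply_moves(
  targets=[
    [[-0.97, -0.64, -0.5, 0, 0, 0], [-0.97, -0.64, -0.5, 0, 0, 0], [-0.97, -0.64, -0.5, 0, 0, 0], [-0.97, -0.64, -0.5, 0, 0, 0], [-0.97, -0.64, 0, 0, 0, 0], [-0.97, -0.64, 0, 0, 0, 0], [-0.97, -0.64, 0, 0, 0, 0], [-0.97, -0.64, 0, 0, 0, 0], [-0.97, -0.64, 0, 0, 0, 0], [-0.97, -0.64, 0, 0, 0, 0]],
  ],
  fingers=1,
)

```text
time_s: 1.1
tcp_pos: [0.4366, 0.2846, 0.2821]
ee_rot: [0.198, 0.98, -0.0, -0.0]
force: [0.2, 1.0, -0.1]
width: 0.0868
gripper_force: 0.0
```

Request:
apply_moves(
  targets=[
    [[-0.97, -0.64, 0, 0, 0, 0], [-0.97, -0.64, 0, 0, 0, 0], [-0.97, -0.64, 0, 0, 0, 0], [-0.97, -0.64, 0, 0, 0, 0], [-0.97, -0.64, 0, 0, 0, 0], [-0.97, -0.64, 0, 0, 0, 0], [-0.97, -0.64, 0, 0, 0, 0], [-0.97, -0.64, 0, 0, 0, 0], [-0.97, -0.64, 0, 0, 0, 0], [-0.97, -0.64, 0, 0, 0, 0]],
  ],
)

```text
time_s: 2.1
tcp_pos: [0.6303, -0.0052, 0.2819]
ee_rot: [0.198, 0.98, -0.0, -0.001]
force: [0.2, 0.8, 0.6]
width: 0.0871
gripper_force: 0.0
```

Request:
apply_moves(
  targets=[
    [[0, 0, 0, 0, 0, 1], [0, 0, 0, 0, 0, 1], [0, 0, 0, 0, 0, 1], [0, 0, 0, 0, 0, 1], [0, 0, 0, 0, 0, 1], [0, 0, 0, 0, 0, 1], [0, 0, 0, 0, 0, 1], [0, 0, 0, 0, 0, 1], [0, 0, 0, 0, 0, 1], [0, 0, 0, 0, 0, 1]],
  ],
)

```text
time_s: 3.1
tcp_pos: [0.6296, -0.0039, 0.2818]
ee_rot: [0.719, 0.695, -0.0, -0.0]
force: [0.6, 0.2, 0.1]
width: 0.0871
gripper_force: 0.0
```

Request:
apply_moves(
  targets=[
    [[0, 0, 0, 0, 0, 1], [0, 0, 0, 0, 0, 0.93], [0, 0, 0, 0, 0, 0], [0, 0, 0, 0, 0, 0]],
  ],
)

```text
time_s: 3.5
tcp_pos: [0.6297, -0.0039, 0.2821]
ee_rot: [0.792, 0.611, -0.0, -0.0]
force: [-0.8, -0.7, -1.6]
width: 0.0869
gripper_force: 0.0
```

Request:
apply_moves(
  targets=[
    [[0, 0.05, 0.9, 0, 0, 0], [0, 0, 0.9, 0, 0, 0], [0, 0, 0.9, 0, 0, 0], [0, 0, 0.9, 0, 0, 0], [0, 0, 0.9, 0, 0, 0], [0, 0, 0.9, 0, 0, 0], [0, 0, 0.9, 0, 0, 0], [0, 0, 0.5, 0, 0, 0], [0, 0, 0.37, 0, 0, 0], [0, 0, 0, 0, 0, 0]],
  ],
)

```text
time_s: 4.5
tcp_pos: [0.6304, -0.0042, 0.066]
ee_rot: [0.792, 0.61, -0.001, -0.001]
force: [-0.3, 0.5, 0.3]
width: 0.0872
gripper_force: 0.0
```

Request:
apply_moves(
  targets=[
    [[0, 0, 0, 0, 0, 0], [0, 0, 0, 0, 0, 0], [0, 0, 0, 0, 0, 0], [0, 0, 0, 0, 0, 0], [0, 0, 0, 0, 0, 0], [0, 0, 0, 0, 0, 0], [0, 0, 0, 0, 0, 0], [0, 0, 0, 0, 0, 0]],
  ],
  fingers=0,
  force=35,
)

```text
time_s: 5.3
tcp_pos: [0.6313, -0.0043, 0.0674]
ee_rot: [0.793, 0.61, -0.0, -0.0]
force: [-0.3, -0.9, -0.2]
width: 0.0308
gripper_force: 0.0
```

```bash
python3 - <<'E'
from h import *
np.set_printoptions(precision=3,suppress=True)
print(S(atd('top',np.array([(187,388),(575,388),(573,300)])*.7,load('top','top0')[1])),atd('top',np.array([(187,388),(575,388),(573,300)])*.7,load('top','top0')[1]))
E
```

```text
[[-0.164  0.347  0.009]
 [-0.143 -0.417  0.057]
 [ 0.026 -0.411  0.08 ]] [[ 0.481  0.399  0.009]
 [ 0.44  -0.365  0.057]
 [ 0.609 -0.372  0.08 ]]
```

Request:
apply_moves(
  targets=[
    [[0, 0, 0, 0, 0, 0], [0, 0, 0, 0, 0, 0], [0, 0, 0, 0, 0, 0], [0, 0, 0, 0, 0, 0], [0, 0, 0, 0, 0, 0]],
  ],
)

```text
time_s: 5.8
tcp_pos: [0.631, -0.0044, 0.0673]
ee_rot: [0.793, 0.61, -0.0, -0.0]
force: [-2.2, -1.1, 0.4]
width: 0.0137
gripper_force: 34.8
```

Request:
apply_moves(
  targets=[
    [[0, 0, -0.3, 0, 0, 0], [0, 0, -0.6, 0, 0, 0], [0, 0, -0.8, 0, 0, 0], [0, 0, -0.8, 0, 0, 0], [0, 0, -0.5, 0, 0, 0], [0, 0, 0, 0, 0, 0]],
  ],
)

```text
time_s: 6.4
tcp_pos: [0.6331, -0.0044, 0.1603]
ee_rot: [0.793, 0.61, 0.002, 0.002]
force: [0.5, 0.1, -5.9]
width: 0.0135
gripper_force: 34.8
```

Request:
apply_moves(
  targets=[
    [[0.22, -0.5, 0, 0, 0, 0], [0.22, -0.95, 0, 0, 0, 0], [0.22, -0.95, 0, 0, 0, 0], [0.22, -0.95, 0, 0, 0, 0], [0.22, -0.95, 0, 0, 0, 0], [0.22, -0.95, 0, 0, 0, 0], [0.22, -0.95, 0, 0, 0, 0], [0.22, -0.95, 0, 0, 0, 0], [0.22, -0.95, 0, 0, 0, 0], [0.22, -0.95, 0, 0, 0, 0]],
  ],
)

```text
time_s: 7.4
tcp_pos: [0.3838, 0.1295, 0.1559]
ee_rot: [0.793, 0.61, -0.001, -0.001]
force: [0.0, 0.6, -4.4]
width: 0.0134
gripper_force: 34.9
```

Request:
apply_moves(
  targets=[
    [[0, 0, 0, 0, 0, 0], [0, 0, 0.6, 0, 0, 0], [0, 0, 0.8, 0, 0, 0], [0, 0, 0.8, 0, 0, 0], [0, 0, 0.6, 0, 0, 0], [0, 0, 0.3, 0, 0, 0], [0, 0, 0.2, 0, 0, 0], [0, 0, 0.2, 0, 0, 0], [0, 0, 0.1, 0, 0, 0], [0, 0, 0, 0, 0, 0]],
  ],
)

```text
time_s: 8.4
tcp_pos: [0.3861, 0.1292, 0.0495]
ee_rot: [0.793, 0.61, 0.0, 0.0]
force: [-0.3, -0.1, -5.7]
width: 0.0138
gripper_force: 34.9
```

Request:
apply_moves(
  targets=[
    [[0, 0, 0.04, 0, 0, 0], [0, 0, 0.04, 0, 0, 0], [0, 0, 0, 0, 0, 0]],
  ],
)

```text
time_s: 8.7
tcp_pos: [0.3864, 0.1293, 0.0475]
ee_rot: [0.793, 0.61, 0.0, 0.0]
force: [0.2, 0.4, -4.0]
width: 0.0138
gripper_force: 34.9
```

Request:
apply_moves(
  targets=[
    [[0, 0, 0.02, 0, 0, 0], [0, 0, 0, 0, 0, 0], [0, 0, 0, 0, 0, 0], [0, 0, 0, 0, 0, 0], [0, 0, 0, 0, 0, 0], [0, 0, 0, 0, 0, 0]],
  ],
  fingers=0.7,
)

```text
time_s: 9.3
tcp_pos: [0.386, 0.1292, 0.0465]
ee_rot: [0.793, 0.61, 0.0, 0.0]
force: [0.1, -0.7, -0.6]
width: 0.0538
gripper_force: 0.0
```

Request:
apply_moves(
  targets=[
    [[0, 0, 0, 0, 0, 0], [0, 0, -0.4, 0, 0, 0], [0, 0, -0.9, 0, 0, 0], [0, 0, -0.9, 0, 0, 0], [0, 0, -0.9, 0, 0, 0], [0, 0, -0.9, 0, 0, 0], [0, 0, -0.9, 0, 0, 0], [0, 0, -0.9, 0, 0, 0], [0, 0, -0.2, 0, 0, 0], [0, 0, 0, 0, 0, 0]],
  ],
)

```text
time_s: 10.3
tcp_pos: [0.3867, 0.1293, 0.2279]
ee_rot: [0.793, 0.61, 0.001, 0.001]
force: [0.3, 0.5, 0.1]
width: 0.0612
gripper_force: 0.0
```

```bash
cat >> h.py <<'E'
from scipy.spatial.transform import Rotation as Ro
def knob_pose(fy,phi,s=.194):
    """TCP pose gripping the knob; fy = fence shift, phi = knob angle"""
    g=W(RK@[-.105,-.084,s]+np.array([0,fy,0])); R=Rs@RK@Ro.from_euler('z',phi).as_matrix()@np.diag([1,-1,-1])
    return g+R[:,2]*.019, R
def plan(p1,R1):
    o=env.get_obs(); R0=Ro.from_quat(o['ee_rot']).as_matrix(); d=R0.T@(p1-o['tcp_pos']); w=Ro.from_matrix(R0.T@R1).as_rotvec()
    d2=R1.T@(p1-o['tcp_pos'])
    print('pos',o['tcp_pos'],'q',o['q'],'\nrows: shift now',d/.03,'turn',w/.12,'| shift after turn',d2/.03)
np.set_printoptions(precision=3,suppress=True)
E
python3 - <<'E'
from h import *
snap('scene','s1')
p,R=knob_pose(0,0); print(p,R); plan(p-R[:,2]*.1,R)
E
```

```text
[ 0.497 -0.125  0.086] [[ 0.997 -0.064  0.05 ]
 [-0.081 -0.785  0.614]
 [ 0.    -0.616 -0.788]]
pos [0.386 0.129 0.226] q [ 0.129 -0.335  2.05  -0.     1.426  0.388] 
rows: shift now [-9.261  6.131  2.049] turn [ 4.594  3.835 11.15 ] | shift after turn [ 4.394  9.299 -4.666]
```

View pics/s1.png

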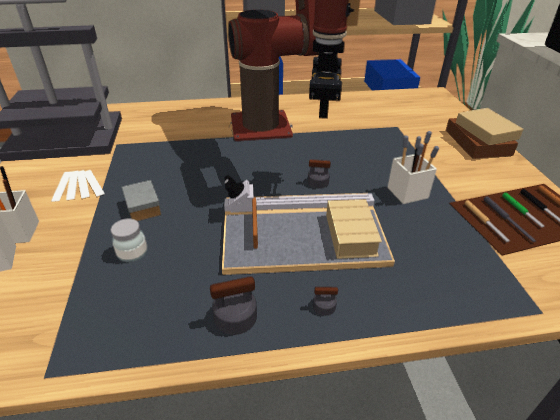

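Request:
apply_moves(
  targets=[
    [[-0.93, 0.61, 0, 0, 0, 0], [-0.93, 0.61, 0, 0, 0, 0], [-0.93, 0.61, 0, 0, 0, 0], [-0.93, 0.61, 0, 0, 0, 0], [-0.93, 0.61, 0, 0, 0, 0], [-0.93, 0.61, 0, 0, 0, 0], [-0.93, 0.61, 0, 0, 0, 0], [-0.93, 0.61, 0, 0, 0, 0], [-0.93, 0.61, 0, 0, 0, 0], [-0.93, 0.61, 0, 0, 0, 0]],
  ],
  fingers=0.45,
)

```text
time_s: 11.35
tcp_pos: [0.4903, -0.1883, 0.2241]
ee_rot: [0.793, 0.61, -0.001, -0.002]
force: [0.3, 0.8, 0.5]
width: 0.0392
gripper_force: 0.0
```

Request:
apply_moves(
  targets=[
    [[0, 0, 0, 0.38, 0.32, 0.93], [0, 0, 0, 0.38, 0.32, 0.93], [0, 0, 0, 0.38, 0.32, 0.93], [0, 0, 0, 0.38, 0.32, 0.93], [0, 0, 0, 0.38, 0.32, 0.93], [0, 0, 0, 0.38, 0.32, 0.93], [0, 0, 0, 0.38, 0.32, 0.93], [0, 0, 0, 0.38, 0.32, 0.93], [0, 0, 0, 0.38, 0.32, 0.93], [0, 0, 0, 0.38, 0.32, 0.93]],
  ],
)

```text
time_s: 12.35
tcp_pos: [0.4904, -0.1868, 0.2244]
ee_rot: [0.957, 0.075, 0.011, -0.281]
force: [-0.1, 0.3, 0.0]
width: 0.0395
gripper_force: 0.0
```

Request:
apply_moves(
  targets=[
    [[0, 0, 0, 0.38, 0.32, 0.93], [0, 0, 0, 0.38, 0.32, 0.93], [0, 0, 0, 0, 0, 0], [0, 0, 0, 0, 0, 0]],
  ],
)

```text
time_s: 12.75
tcp_pos: [0.4904, -0.1872, 0.2251]
ee_rot: [0.945, -0.038, 0.014, -0.324]
force: [0.1, -0.9, 0.1]
width: 0.039
gripper_force: 0.0
```

```bash
python3 - <<'E'
from h import *
p,R=knob_pose(0,0); plan(p-R[:,2]*.05,R)
E
```

```text
pos [ 0.49  -0.187  0.225] q [-0.826  0.259  1.615  0.476  1.733  0.791] 
rows: shift now [0.057 1.208 3.263] turn [ 0.015 -0.004  0.006] | shift after turn [0.06  1.214 3.261]
```

Request:
apply_moves(
  targets=[
    [[0.03, 0.6, 0.9, 0, 0, 0], [0.03, 0.6, 0.9, 0, 0, 0], [0, 0, 0.9, 0, 0, 0], [0, 0, 0.56, 0, 0, 0], [0, 0, 0.4, 0, 0, 0], [0, 0, 0.4, 0, 0, 0], [0, 0, 0.4, 0, 0, 0], [0, 0, 0.3, 0, 0, 0], [0, 0, 0, 0, 0, 0]],
  ],
)

```text
time_s: 13.65
tcp_pos: [0.4976, -0.1276, 0.0908]
ee_rot: [0.945, -0.039, 0.014, -0.324]
force: [-0.3, 0.4, -0.4]
width: 0.0392
gripper_force: 0.0
```

```bash
python3 - <<'E'
from h import *
p,R=knob_pose(0,0); plan(p,R); print(env.get_obs()['force'])
snap('scene','s2');a=cv2.imread('pics/s2.png')[140:240,190:300];cv2.imwrite('pics/s2c.png',cv2.resize(a,None,fx=5.5,fy=5.5,interpolation=cv2.INTER_CUBIC))
E
```

```text
pos [ 0.498 -0.128  0.091] q [-0.747  0.36   1.77   0.508  1.473  0.734] 
rows: shift now [-0.019  0.032  0.171] turn [ 0.016 -0.008 -0.001] | shift after turn [-0.018  0.032  0.171]
[-0.262  0.371 -0.424]
```

View pics/s2c.png

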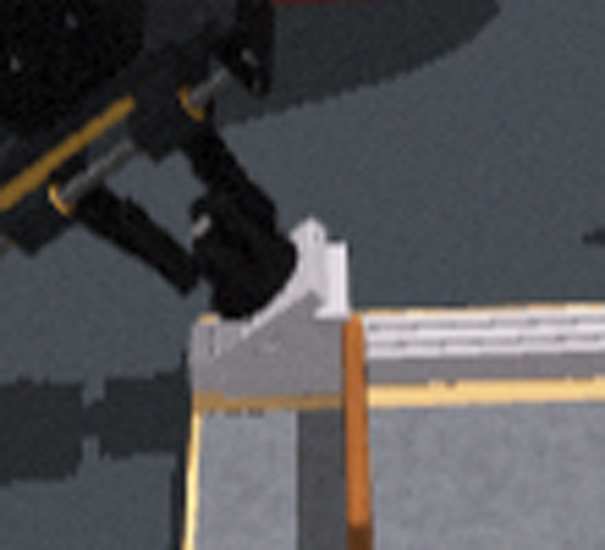

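The gripper straddles the knob bar: bar top near (215,210) and fingers at (150,250) and (230,170), with the right finger nearer. I'll close lightly and read the side force to centre it.

Request:
apply_moves(
  targets=[
    [[0, 0, 0.1, 0, 0, 0], [0, 0, 0, 0, 0, 0], [0, 0, 0, 0, 0, 0]],
  ],
  fingers=0,
  force=5,
)

```text
time_s: 14.0
tcp_pos: [0.4984, -0.1272, 0.0895]
ee_rot: [0.945, -0.039, 0.015, -0.324]
force: [0.3, 0.3, 0.4]
width: 0.0229
gripper_force: 0.0
```

Request:
apply_moves(
  targets=[
    [[0, 0, 0, 0, 0, 0], [0, 0, 0, 0, 0, 0]],
  ],
)

```text
time_s: 14.2
tcp_pos: [0.4984, -0.1279, 0.0889]
ee_rot: [0.946, -0.039, 0.015, -0.323]
force: [-0.1, -4.4, -3.4]
width: 0.016
gripper_force: 5.0
```

```bash
python3 - <<'E'
from h import *
o=env.get_obs();R=Ro.from_quat(o['ee_rot']).as_matrix();print('tool force',R.T@o['force'],o['width'],o['gripper_force']);p,R=knob_pose(0,0); plan(p,R)
E
```

```text
tool force [0.306 5.549 0.037] 0.016029538139876696 4.97932107798988
pos [ 0.498 -0.128  0.089] q [-0.746  0.362  1.771  0.508  1.466  0.734] 
rows: shift now [-0.043 -0.014  0.125] turn [ 0.042 -0.027 -0.003] | shift after turn [-0.043 -0.013  0.125]
```

Request:
apply_moves(
  targets=[
    [[-0.03, 0.04, 0.05, 0, 0, 0], [0, 0, 0, 0, 0, 0], [0, 0, 0, 0, 0, 0]],
  ],
)

```text
time_s: 14.5
tcp_pos: [0.4982, -0.1276, 0.0882]
ee_rot: [0.945, -0.039, 0.015, -0.324]
force: [1.0, -5.7, 4.9]
width: 0.0158
gripper_force: 5.1
```

Request:
apply_moves(
  targets=[
    [[0, 0, 0, 0, 0, 0], [0, 0, 0, 0, 0, 0], [0, 0, 0, 0, 0, 0]],
  ],
  force=30,
)

```text
time_s: 14.8
tcp_pos: [0.4983, -0.1277, 0.0883]
ee_rot: [0.945, -0.039, 0.016, -0.323]
force: [0.9, -5.4, 6.7]
width: 0.0142
gripper_force: 28.6
```

```bash
python3 - <<'E'
from h import *
o=env.get_obs();R=Ro.from_quat(o['ee_rot']).as_matrix();print('tool force',R.T@o['force'],'torque',R.T@o['ft_torque']);p,R=knob_pose(0,0); plan(p,R)
E
```

```text
tool force [ 1.333  0.089 -8.512] torque [-0.539  0.065 -0.036]
pos [ 0.498 -0.128  0.088] q [-0.747  0.362  1.772  0.509  1.465  0.731] 
rows: shift now [-0.041 -0.02   0.104] turn [ 0.033 -0.038  0.007] | shift after turn [-0.04  -0.019  0.104]
```

Request:
apply_moves(
  targets=[
    [[0, 0, -0.04, 0, 0, -0.2], [0, 0, 0, 0, 0, -0.4], [0, 0, 0, 0, 0, -0.4], [0, 0, 0, 0, 0, -0.4], [0, 0, 0, 0, 0, 0]],
  ],
)

```text
time_s: 15.3
tcp_pos: [0.4977, -0.1276, 0.0883]
ee_rot: [0.945, 0.041, 0.042, -0.321]
force: [2.6, -3.0, 1.1]
width: 0.0136
gripper_force: 29.8
```

```bash
cat >> h.py <<'E'
def st():
    o=env.get_obs();R=Ro.from_quat(o['ee_rot']).as_matrix();x=(Rs@RK).T@R[:,0];phi=np.arctan2(x[1],x[0])
    p=o['tcp_pos']-R[:,2]*.019; k=RK.T@S(p)
    print('t',o['time_s'],'tool F',R.T@o['force'],'T',R.T@o['ft_torque'],'stand F',o['force']@Rs,'phi',phi,'grip stand',S(p),'knobframe',k)
    return S(p),phi
E
python3 -c "
from h import *
st();p,R=knob_pose(0,.2); plan(p,R)"
```

```text
t 15.3 tool F [ 2.589  1.992 -2.515] T [-0.778  0.278 -0.008] stand F [ 2.878 -2.756  1.056] phi 0.16897152273466345 grip stand [-0.104 -0.188  0.103] knobframe [-0.104 -0.084  0.197]
pos [ 0.498 -0.128  0.088] q [-0.747  0.362  1.773  0.509  1.466  0.563] 
rows: shift now [-0.017 -0.021  0.104] turn [ 0.029 -0.023 -0.259] | shift after turn [-0.016 -0.022  0.104]
```

Request:
apply_moves(
  targets=[
    [[0, 0, 0, 0, 0, -0.9], [0, 0, 0, 0, 0, -0.9], [0, 0, 0, 0, 0, -0.9], [0, 0, 0, 0, 0, -0.9], [0, 0, 0, 0, 0, -0.9], [0, 0, 0, 0, 0, -0.9], [0, 0, 0, 0, 0, -0.9], [0, 0, 0, 0, 0, -0.9], [0, 0, 0, 0, 0, -0.6], [0, 0, 0, 0, 0, 0]],
  ],
)

```text
time_s: 16.3
tcp_pos: [0.4974, -0.1269, 0.0885]
ee_rot: [0.825, 0.462, 0.182, -0.269]
force: [2.1, -1.1, 3.7]
width: 0.0137
gripper_force: 29.8
```

```bash
python3 -c "
from h import *
st();p,R=knob_pose(.01,1.1); plan(p,R);o=env.get_obs();R=Ro.from_quat(o['ee_rot']).as_matrix();print('stand +y in tool',R.T@Rs[:,1]/.03*.01, 'x',R.T@Rs[:,0],'z',R.T@[0,0,1])"
```

```text
t 16.3 tool F [ 2.37   1.251 -3.48 ] T [-0.368  0.036 -0.131] stand F [ 2.175 -0.917  3.703] phi 1.1038413816362875 grip stand [-0.105 -0.187  0.104] knobframe [-0.105 -0.084  0.197]
pos [ 0.497 -0.127  0.089] q [-0.747  0.362  1.773  0.509  1.468 -0.372] 
rows: shift now [ 0.227 -0.124  0.301] turn [0.023 0.    0.032] | shift after turn [ 0.226 -0.124  0.301]
stand +y in tool [ 0.235 -0.119  0.205] x [0.45  0.893 0.002] z [ 0.55  -0.275 -0.789]
```

Request:
apply_moves(
  targets=[
    [[0.12, -0.06, 0.1, 0, 0, 0], [0.12, -0.06, 0.1, 0, 0, 0], [0.24, -0.12, 0.2, 0, 0, 0], [0.24, -0.12, 0.2, 0, 0, 0], [0, 0, 0, 0, 0, 0]],
  ],
)

```text
time_s: 16.8
tcp_pos: [0.4999, -0.0953, 0.0886]
ee_rot: [0.825, 0.463, 0.182, -0.269]
force: [4.2, 2.0, -0.6]
width: 0.0138
gripper_force: 29.8
```

```bash
python3 -c "
from h import *
g,phi=st();p,R=knob_pose(.16,1.1); plan(p,R)
snap('scene','s3')"
```

```text
t 16.8 tool F [3.097 2.985 1.93 ] T [-0.718  0.099  0.032] stand F [ 4.063  2.304 -0.642] phi 1.1041839313228914 grip stand [-0.105 -0.156  0.104] knobframe [-0.105 -0.059  0.177]
pos [ 0.5   -0.095  0.089] q [-0.702  0.331  1.814  0.53   1.441 -0.345] 
rows: shift now [ 3.004 -1.525  2.727] turn [0.019 0.003 0.035] | shift after turn [ 2.996 -1.532  2.731]
```

View pics/s3.png

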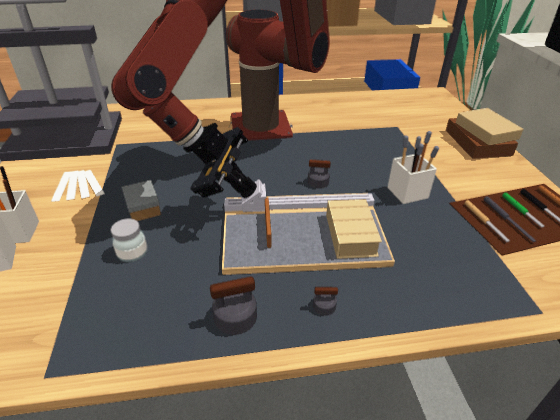

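Request:
apply_moves(
  targets=[
    [[0.16, -0.08, 0.14, 0, 0, 0], [0.32, -0.16, 0.28, 0, 0, 0], [0.32, -0.16, 0.28, 0, 0, 0], [0.32, -0.16, 0.28, 0, 0, 0], [0.32, -0.16, 0.28, 0, 0, 0], [0.32, -0.16, 0.28, 0, 0, 0], [0.32, -0.16, 0.28, 0, 0, 0], [0.32, -0.16, 0.28, 0, 0, 0], [0.32, -0.16, 0.28, 0, 0, 0], [0.16, -0.08, 0.14, 0, 0, 0]],
  ],
)

```text
time_s: 17.85
tcp_pos: [0.5098, 0.0267, 0.0885]
ee_rot: [0.825, 0.463, 0.182, -0.269]
force: [-4.7, -1.8, 5.2]
width: 0.0133
gripper_force: 29.8
```

Request:
apply_moves(
  targets=[
    [[0.16, -0.08, 0.14, 0, 0, 0], [0, 0, 0, 0, 0, 0]],
  ],
)

```text
time_s: 18.05
tcp_pos: [0.5103, 0.0332, 0.0885]
ee_rot: [0.825, 0.463, 0.182, -0.269]
force: [-4.4, 1.8, 4.7]
width: 0.0141
gripper_force: 29.8
```

```bash
python3 -c "
from h import *
g,phi=st();print('moved',g[1]+.1875)
for n in('scene','top'): snap(n,n+'4')
a=cv2.imread('pics/scene4.png')[180:270,290:390]
b=cv2.imread('pics/top4.png')[165:255,180:280]
r=lambda i:cv2.resize(i,(400,360),interpolation=cv2.INTER_CUBIC)
cv2.imwrite('pics/g4.png',np.hstack([r(a),r(b)]))"
```

```text
t 18.05 tool F [ 1.571 -5.842 -2.757] T [ 1.013 -0.026 -0.01 ] stand F [-4.513  1.485  4.65 ] phi 1.1043957408805105 grip stand [-0.105 -0.027  0.103] knobframe [-0.105  0.043  0.098]
moved 0.16077728730084553
```

View pics/g4.png

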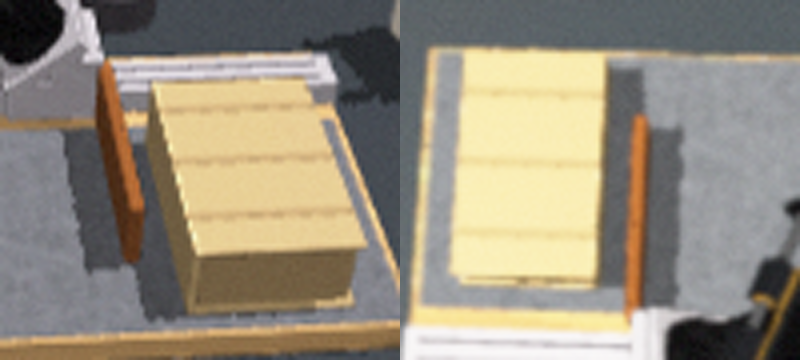

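```bash
python3 -c "
from h import *
r=lambda P,o: (np.array(P,float)+.5)/4-.5+o
f=S(atz('top',r([(236,118),(229,300)],[180,165]),.068)); b=S(atz('top',r([(206,62),(197,285)],[180,165]),.07))
print(f,b,b[:,1].mean()-f[:,1].mean())
f=S(atz('scene',r([(143,205),(112,67)],[290,180]),.068)); b=S(atz('scene',r([(152,84),(195,254)],[290,180]),.07))
print(f,b,b[:,1].mean()-f[:,1].mean())
# depth-based: top-surface points of book and fence plate
for n in('top','scene'):
  d=np.load(f'pics/{n}4.npy');v,u=np.nonzero(d>0);P=S(atd(n,np.c_[u,v],d))
  m=(P[:,0]>-.02)&(P[:,0]<.05)
  B=P[m&(P[:,2]>.062)&(P[:,2]<.078)&(P[:,1]>.05)&(P[:,1]<.18)];F=P[m&(P[:,2]>.055)&(P[:,2]<.075)&(P[:,1]>.02)&(P[:,1]<.058)]
  print(n,len(B),np.percentile(B[:,1],[0,1,99]),len(F),np.percentile(F[:,1],[1,50,99,100]),np.median(B[:,2]))
"
```

```text
[[ 0.059  0.043  0.068]
 [-0.069  0.042  0.068]] [[ 0.099  0.066  0.07 ]
 [-0.059  0.064  0.07 ]] 0.022559433202237807
[[ 0.061  0.042  0.068]
 [-0.074  0.042  0.068]] [[-0.052  0.064  0.07 ]
 [ 0.106  0.064  0.07 ]] 0.022504184729860877
top 897 [0.066 0.066 0.166] 99 [0.035 0.04  0.045 0.046] 0.07113739591802037
scene 761 [0.063 0.064 0.162] 93 [0.033 0.037 0.043 0.043] 0.06921893227167553
```

Request:
apply_moves(
  targets=[
    [[0.047, -0.024, 0.041, 0, 0, 0], [0.047, -0.024, 0.041, 0, 0, 0], [0.047, -0.024, 0.041, 0, 0, 0], [0.047, -0.024, 0.041, 0, 0, 0], [0.047, -0.024, 0.041, 0, 0, 0], [0.047, -0.024, 0.041, 0, 0, 0], [0.047, -0.024, 0.041, 0, 0, 0], [0.047, -0.024, 0.041, 0, 0, 0], [0, 0, 0, 0, 0, 0]],
  ],
)

```text
time_s: 19.05
tcp_pos: [0.5115, 0.0478, 0.0885]
ee_rot: [0.825, 0.462, 0.182, -0.269]
force: [-6.2, 0.0, 5.8]
width: 0.0137
gripper_force: 29.8
```

```bash
cat > gap.py <<'E'
from h import *
import sys
g,phi=st();print('moved',g[1]+.1875)
for n in('scene','top'):
  D=[];I=[]
  for i in range(3): im,d=env.read_camera(n);D.append(d);I.append(im)
  d=np.median(D,0);im=np.mean(I,0);np.save(f'pics/{n}_{sys.argv[1]}.npy',d);cv2.imwrite(f'pics/{n}_{sys.argv[1]}.png',im[:,:,::-1].astype(np.uint8))
  v,u=np.nonzero(d>0);P=S(atd(n,np.c_[u,v],d))
  m=(P[:,0]>-.02)&(P[:,0]<.05); c=im[v,u]; red=c[:,0]>2.2*c[:,2]; pale=(c[:,2]>80)&(c[:,0]>140)
  B=P[m&(P[:,2]>.064)&(P[:,2]<.078)&pale&(P[:,1]>.04)];F=P[m&(P[:,2]>.062)&(P[:,2]<.074)&red]
  print(n,len(B),'book y',np.percentile(B[:,1],[0,1,50,99,100]),'fence y',len(F),np.percentile(F[:,1],[0,50,99,100]) if len(F) else '')
a=cv2.imread(f'pics/scene_{sys.argv[1]}.png')[185:260,300:375]
b=cv2.imread(f'pics/top_{sys.argv[1]}.png')[165:240,205:280]
r=lambda i:cv2.resize(i,(400,400),interpolation=cv2.INTER_CUBIC)
cv2.imwrite(f'pics/g_{sys.argv[1]}.png',np.hstack([r(a),r(b)]))
E
python3 gap.py 5
```

```text
t 19.05 tool F [ 0.078 -6.908 -4.887] T [ 1.203 -0.234  0.009] stand F [-6.136 -0.49   5.806] phi 1.103587060920606 grip stand [-0.105 -0.012  0.103] knobframe [-0.105  0.054  0.089]
moved 0.17545688452703723
scene 753 book y [0.064 0.065 0.114 0.162 0.165] fence y 80 [0.048 0.052 0.057 0.057]
top 895 book y [0.066 0.066 0.116 0.166 0.167] fence y 92 [0.05  0.055 0.06  0.06 ]
```

Request:
apply_moves(
  targets=[
    [[0.024, -0.012, 0.021, 0, 0, 0], [0.024, -0.012, 0.021, 0, 0, 0], [0.024, -0.012, 0.021, 0, 0, 0]],
  ],
)

```text
time_s: 19.65
tcp_pos: [0.5118, 0.0505, 0.0885]
ee_rot: [0.825, 0.462, 0.182, -0.269]
force: [-6.6, -1.8, 6.8]
width: 0.0139
gripper_force: 29.8
```

Request:
apply_moves(
  targets=[
    [[0.024, -0.012, 0.021, 0, 0, 0]],
  ],
)

```text
time_s: 19.75
tcp_pos: [0.5119, 0.0516, 0.0885]
ee_rot: [0.825, 0.462, 0.182, -0.269]
force: [-6.3, -1.3, 6.5]
width: 0.0142
gripper_force: 29.8
```

```bash
python3 gap.py 6
```

```text
t 19.75 tool F [-0.489 -6.61  -6.201] T [ 1.247 -0.346 -0.042] stand F [-6.127 -1.8    6.451] phi 1.1034937105499183 grip stand [-0.105 -0.008  0.103] knobframe [-0.105  0.057  0.087]
moved 0.17926417091988572
scene 744 book y [0.064 0.065 0.113 0.162 0.164] fence y 80 [0.051 0.056 0.062 0.062]
top 893 book y [0.066 0.066 0.116 0.166 0.167] fence y 94 [0.054 0.059 0.065 0.065]
```

View pics/g_6.png

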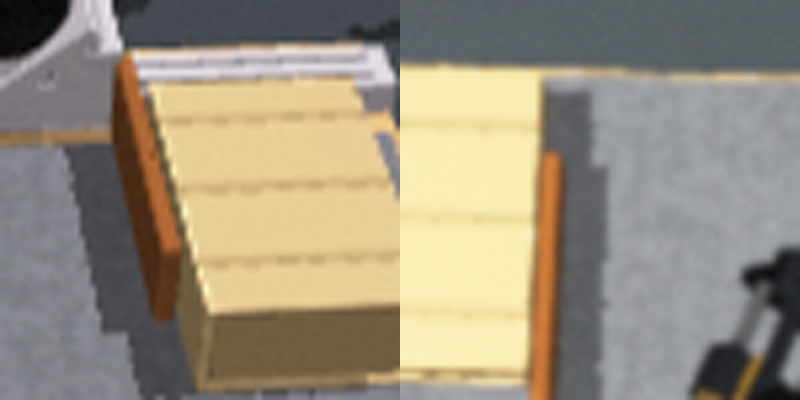

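Only a thin dark line is left between fence and book (scene crop (165,150)–(190,260)), about 2 mm. Creeping.

Request:
apply_moves(
  targets=[
    [[0.012, -0.006, 0.01, 0, 0, 0], [0.012, -0.006, 0.01, 0, 0, 0]],
  ],
)

```text
time_s: 20.25
tcp_pos: [0.5119, 0.0525, 0.0885]
ee_rot: [0.825, 0.462, 0.182, -0.269]
force: [-7.9, -1.4, 7.3]
width: 0.0138
gripper_force: 29.8
```

Request:
apply_moves(
  targets=[
    [[0.012, -0.006, 0.01, 0, 0, 0]],
  ],
)

```text
time_s: 20.35
tcp_pos: [0.512, 0.0531, 0.0885]
ee_rot: [0.825, 0.462, 0.182, -0.269]
force: [-6.6, -0.3, 7.3]
width: 0.014
gripper_force: 29.8
```

Request:
apply_moves(
  targets=[
    [[0, 0, 0, 0, 0, 0]],
  ],
)

```text
time_s: 20.45
tcp_pos: [0.512, 0.0531, 0.0885]
ee_rot: [0.825, 0.462, 0.182, -0.269]
force: [-7.7, -0.2, 7.9]
width: 0.0137
gripper_force: 29.8
```

```bash
python3 gap.py 7
```

```text
t 20.45 tool F [ 0.337 -8.708 -6.743] T [ 1.243 -0.322 -0.029] stand F [-7.628 -0.805  7.91 ] phi 1.103541687205002 grip stand [-0.105 -0.007  0.104] knobframe [-0.105  0.058  0.086]
moved 0.18080677252259247
scene 746 book y [0.064 0.065 0.113 0.162 0.164] fence y 81 [0.053 0.057 0.062 0.063]
top 905 book y [0.064 0.066 0.115 0.166 0.167] fence y 87 [0.055 0.06  0.065 0.065]
```

Request:
apply_moves(
  targets=[
    [[0.012, -0.006, 0.01, 0, 0, 0], [0, 0, 0, 0, 0, 0]],
  ],
)

```text
time_s: 20.95
tcp_pos: [0.512, 0.0536, 0.0885]
ee_rot: [0.825, 0.462, 0.182, -0.269]
force: [-6.2, -0.8, 7.1]
width: 0.0137
gripper_force: 29.8
```

Request:
apply_moves(
  targets=[
    [[0.012, -0.006, 0.01, 0, 0, 0], [0, 0, 0, 0, 0, 0]],
  ],
)

```text
time_s: 21.15
tcp_pos: [0.512, 0.0538, 0.0885]
ee_rot: [0.825, 0.463, 0.181, -0.269]
force: [-7.6, -2.8, 7.1]
width: 0.0138
gripper_force: 29.8
```

Request:
apply_moves(
  targets=[
    [[0.012, -0.006, 0.01, 0, 0, 0], [0, 0, 0, 0, 0, 0]],
  ],
)

```text
time_s: 21.35
tcp_pos: [0.512, 0.0539, 0.0885]
ee_rot: [0.825, 0.463, 0.181, -0.269]
force: [-8.6, -3.8, 7.7]
width: 0.014
gripper_force: 29.8
```

```bash
python3 gap.py 8
```

```text
t 21.35 tool F [-2.643 -7.925 -8.839] T [ 1.36  -0.794 -0.   ] stand F [-8.272 -4.46   7.719] phi 1.1036256825207376 grip stand [-0.105 -0.006  0.104] knobframe [-0.105  0.059  0.085]
moved 0.18160111878806706
scene 744 book y [0.064 0.065 0.114 0.163 0.164] fence y 81 [0.054 0.058 0.063 0.063]
top 909 book y [0.065 0.066 0.115 0.166 0.167] fence y 82 [0.056 0.061 0.065 0.065]
```

View pics/g_8.png

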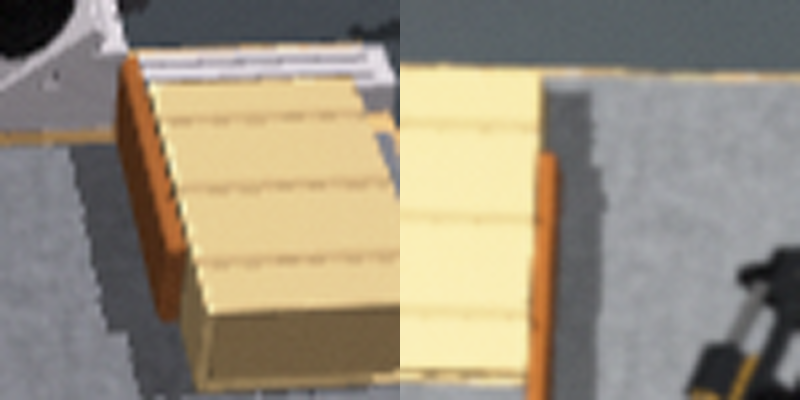

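Contact: the motion stalled and the force along the slide rose to about 4 N; the pictures show the fence flush with the spine (scene crop (165,180), top crop (537,170)) and the book unmoved. Now tightening.

Request:
apply_moves(
  targets=[
    [[0, 0, 0, 0, 0, 0.4], [0, 0, 0, 0, 0, 0.6], [0, 0, 0, 0, 0, 0.6], [0, 0, 0, 0, 0, 0.6], [0, 0, 0, 0, 0, 0.6], [0, 0, 0, 0, 0, 0.6], [0, 0, 0, 0, 0, 0.6]],
  ],
)

```text
time_s: 22.35
tcp_pos: [0.5123, 0.0537, 0.0884]
ee_rot: [0.912, 0.252, 0.112, -0.304]
force: [-7.2, -4.1, 6.6]
width: 0.0139
gripper_force: 29.8
```

```bash
python3 -c "
from h import *
g,p=st();print(g*1000)"
```

```text
t 22.35 tool F [-5.415 -4.234 -8.087] T [ 0.552 -1.307 -0.072] stand F [-6.878 -4.717  6.564] phi 0.6207239388267134 grip stand [-0.105 -0.006  0.103] knobframe [-0.105  0.059  0.085]
[-104.67    -6.071  103.405]
```

Request:
apply_moves(
  targets=[
    [[0, 0, 0, 0, 0, 0.6], [0, 0, 0, 0, 0, 0.6], [0, 0, 0, 0, 0, 0.6], [0, 0, 0, 0, 0, 0.6], [0, 0, 0, 0, 0, 0.6], [0, 0, 0, 0, 0, 0.6], [0, 0, 0, 0, 0, 0.6], [0, 0, 0, 0, 0, 0.6], [0, 0, 0, 0, 0, 0.3], [0, 0, 0, 0, 0, 0]],
  ],
)

```text
time_s: 23.35
tcp_pos: [0.5123, 0.0534, 0.0882]
ee_rot: [0.946, -0.034, 0.016, -0.323]
force: [-7.1, -5.1, 6.0]
width: 0.0136
gripper_force: 29.8
```

```bash
python3 -c "
from h import *
g,p=st();print(g*1000)"
```

```text
t 23.35 tool F [-6.627  0.718 -8.197] T [-0.501 -1.356  0.005] stand F [-6.632 -5.636  5.991] phi 0.010605615946891422 grip stand [-0.105 -0.006  0.103] knobframe [-0.105  0.059  0.085]
[-104.571   -6.346  103.245]
```

Request:
apply_moves(
  targets=[
    [[0, 0, 0, 0, 0, 0.25], [0, 0, 0, 0, 0, 0.25], [0, 0, 0, 0, 0, 0]],
  ],
)

```text
time_s: 23.65
tcp_pos: [0.5123, 0.0534, 0.0882]
ee_rot: [0.944, -0.062, 0.006, -0.323]
force: [-7.3, -5.5, 5.8]
width: 0.0141
gripper_force: 30.4
```

```bash
python3 -c "
from h import *
g,p=st();print(g*1000)"
```

```text
t 23.65 tool F [-6.763  1.547 -8.312] T [-0.648 -1.386 -0.449] stand F [-6.842 -6.046  5.819] phi -0.04826930146087993 grip stand [-0.105 -0.006  0.103] knobframe [-0.105  0.059  0.085]
[-104.59    -6.325  103.193]
```

Request:
apply_moves(
  targets=[
    [[0, 0, 0, 0, 0, 0], [0, 0, 0, 0, 0, 0], [0, 0, 0, 0, 0, 0], [0, 0, 0, 0, 0, 0], [0, 0, 0, 0, 0, 0]],
  ],
  fingers=0.5,
)

```text
time_s: 24.15
tcp_pos: [0.513, 0.0546, 0.0884]
ee_rot: [0.944, -0.062, 0.007, -0.324]
force: [-0.3, -1.0, 0.3]
width: 0.0413
gripper_force: 0.0
```

Request:
apply_moves(
  targets=[
    [[0, 0, -0.3, 0, 0, 0], [0, 0, -0.6, 0, 0, 0], [0, 0, -0.9, 0, 0, 0], [0, 0, -0.9, 0, 0, 0], [0, 0, -0.9, 0, 0, 0], [0, 0, -0.9, 0, 0, 0], [0, 0, -0.5, 0, 0, 0], [0, 0, 0, 0, 0, 0]],
  ],
)

```text
time_s: 24.95
tcp_pos: [0.5061, -0.0388, 0.2088]
ee_rot: [0.944, -0.062, 0.009, -0.323]
force: [0.6, -0.4, 0.5]
width: 0.0437
gripper_force: 0.0
```

```bash
python3 gap.py 9; cp pics/scene_9.png pics/fin.png
python3 - <<'E'
from h import *
for n in('top','scene'):
  im=cv2.imread(f'pics/{n}_9.png');d=np.load(f'pics/{n}_9.npy');g=(im.max(2)<50)&(d>0)
  v,u=np.nonzero(g);P=S(atd(n,np.c_[u,v],d));Q=P@RK-np.array([0,.0585+.0,.085])
  m=(abs(P[:,0]+.105)<.05)&(abs(P[:,1]+.003)<.05)&(P[:,2]<.13)&(P[:,2]>.06);Q=(P@RK)[m]
  s=np.percentile(Q[:,2],99);t=Q[Q[:,2]>s-.008];print(n,len(t),t.min(0),t.max(0));e=np.cov(t[:,:2].T);w,V=np.linalg.eigh(e);print('bar angle',np.degrees(np.arctan(V[1,1]/V[0,1])))
E
```

```text
t 24.95 tool F [ 0.617 -0.057 -0.554] T [-0.38  -0.04   0.051] stand F [ 0.616 -0.319  0.459] phi -0.047122646575645945 grip stand [-0.103 -0.099  0.224] knobframe [-0.103  0.06   0.237]
moved 0.08874081853329907
scene 744 book y [0.064 0.065 0.114 0.162 0.165] fence y 82 [0.054 0.058 0.063 0.063]
top 906 book y [0.064 0.066 0.115 0.166 0.167] fence y 81 [0.056 0.06  0.065 0.065]
top 70 [-0.135  0.057  0.081] [-0.079  0.069  0.09 ]
bar angle 0.7406542175217534
scene 70 [-0.132  0.05   0.081] [-0.072  0.064  0.089]
bar angle -1.5622140343419322
```

View pics/fin.png

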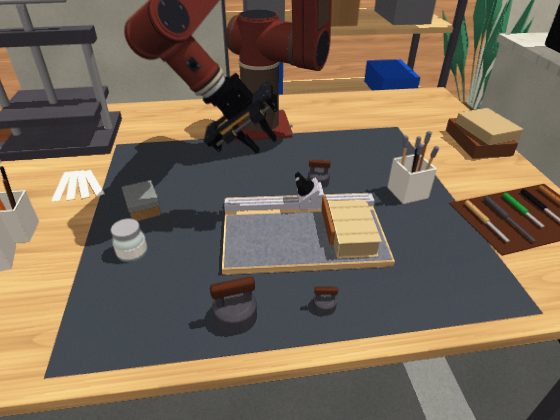

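The picture shows the fence flush with the book at (328,220) and the knob bar back at about 0°. The weight stands at (318,172), the pot, jar and box are untouched, and the gripper is clear.

```bash
python3 -c "
from station import env
print(env.sign_off())"
```

```text
the job is handed in; nothing more can be done
None
```

I handed the job in at about 25 s: the middle-sized weight stands upright on the bench in front of the stand, and the fence just meets the book's spine with the book unmoved. The knob is turned back until it met its stop, and I left the pot, jar and box alone; the hand-in returned no verdict.

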